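Tip a slim palette case out of its ceramic recess and file it in the rack

ROBOT

A 7-joint arm with a two-finger parallel gripper is mounted at the origin on the work surface. World frame = base frame: x ahead of the robot, y to its left, z up, the work surface at z = 0. Lengths are in m, angles in rad, forces in N, time in s.
With the tool pointing down it reaches from about 0.4 to 0.85 m from the base axis. Payload 10.4 kg.
Tool frame: the origin (TCP) lies on the front face of the gripper's body, between the roots of the fingers; the fingertips stand 73 mm ahead of it and the grasp point (between the pads) lies 54 mm ahead of it; z points along the fingers, y is the line along which they close (so a half turn about z gives the same grasp; the last joint's range is limited). The gripper opens to 85 mm and grips with 20 to 120 N. Pads are 22 mm wide; open, the fingers measure 114 mm over their backs; the gripper's body (76 mm by 85 mm) begins 54 mm behind the grasp point. The pads swing forward as they close: fully open they stand 13 mm farther back than shut.
Start: joints at [1.179, 0.332, -0.065, 1.46, 0.022, 1.35, -0.088], TCP at [0.225, -0.583, 0.304] pointing down, gripper open.
Joint ranges: [-2.6, 2.6], [-0.5, 2.12], [-1.47, 1.34], [0.16, 2.42], [-1.27, 4.41], [0.06, 2.06], [-2.6, 2.6]. Speed limits (rad/s): [2.22, 2.22, 2.79, 2.79, 3.14, 3.14, 3.14].

INTERFACE

Orientations are given as a unit quaternion [x, y, z, w].
In Python, from workcell import manip gives the robot as it stands.
- The arm moves only by the shell command python3 -m jog 'ROWS' [FORCE]. ROWS is JSON, a list of rows, each an object with "grip": the gripper command: -1 is fully open, 1 is shut, values between are in proportion; "slide": the shift along the tool's x, y, z in cm, a list of three; "yaw": the turn about the tool's z in rad. A call has 1 to 8 rows; each row shifts and turns the commanded pose from where the row before left it, along the tool's axes as they then stand; what a row does not reach is not made up. A row lasts 1/10 s, in which the tool goes at most 50 mm and 8.59 degrees, less where a joint would pass 70% of its speed; a pose out of reach is approached as far as the arm can. A call with a gripper value outside its range is refused whole. The fingers move at their own pace and stop on an object; FORCE is the grip in N (left out, the last holds). Time passes only in rows, so rows that do not move let the fingers close. It gives the time, the measured TCP pose, the force, the opening and the grip force at its end, in the units of the state.
- manip.get_obs(): the state, without advancing time (a new reading comes with each control period).
- manip.camera(name): name is "scene" or "side" or "wrist"; returns the picture (480x640x3 uint8, blue, green, red); there is no depth.
- manip.calibration(name): a dict with "vfov" (degrees; the focal length in pixels is half the picture's height over the tangent of half this angle, whatever the lens; pixels are square), "cx", "cy" (the principal point, pixels), "camera_from_world" (4x4, takes a point from world to camera coordinates). Camera axes: x right, y down, z forward; pixel columns grow to the right and rows downward; lengths in m; the calibration is good to about 2 mm. The wrist camera is an equidistant fisheye: a pixel r from the principal point sees the ray r / f radians off the axis. A picture is of the moment at which its call begins: read the wrist's pose just before it. calibration takes no time and is no camera call; for the wrist camera it gives the pose at the moment of the call.
- manip.hand_in(): hands the job in; it is judged then, once.
Trained networks look in the newest picture that a camera, given by its name, has taken for a name from the list of things; names that differ only in an ending like _2 or _b are one class to them, and where a whole thing is asked for, a point or a joint stands for the part that bears it (a point fixed in the world has none). Each returns a list of dicts, best first, with "conf" (0 to 1); they miss things now and then, are a little off and sometimes report something else, mostly with a low value. They report only what shows in the picture. A call takes as long as a camera call.
- manip.masks_of(thing, camera): "region" (480x640 bool, what is visible of it) and "centre" ([column, row] in pixels, amid what is visible of it).
The state is a dict: "clock": time; "joint_pos": joint angles; "joint_velocities": joint speeds; "tau": joint torques, N m; "position": TCP position; "ee_rot": TCP orientation; "ft_force": force on the tool from outside, world axes, zero at the start; "torque": the same for the moment, N m; "grip_width": opening from 0.0 (shut) to 1.0 (fully open); "grasp_force": force on a finger pad.
Only numpy, scipy, OpenCV 4.12 (cv2) and the standard library are available. Lean on these libraries where they do the work, as an engineer would, in place of code of your own. Each camera call takes 0.05 s, during which the arm holds its last target. There are 200 camera calls.

TASK

The slim black palette case lies flush in the long recess of the two-tier white tray: press down its end over the finger well so that the other end tips up and stays up by itself, then lift the case out by that raised end and stand it, lower end down, in the front trough of the lower tray, leaning back against the upper tier, and let go of it. Take it again by its top edge and lower it, without letting it drop, upright and fully down into the empty slot of the wooden rack. Leave the pump bottle, the brush canister and the two filed cases where they are.

Things in the scene. Friction and masses are not known exactly. Their poses are not given: they have to be found in the camera images.
- tray: Two-tier white glazed ceramic tray, fixed, slippery (friction about 0.25). Origin: centre of its underside; x along its length, -x the front (roughly towards the robot), z up. Lower tier: dish 245 (x) x 170 (y) mm, inner floor at z = 8, rim 6 thick and 24 high. An eyelash curler, fixed, lies in its side strip (y = 10 to 75, up to z = 20).
- tier (a point): Centre of the upper tier's top, 68 mm above the table, at x = 13.5, y = -38 of the tray. The upper tier is 180 (x) x 78 (y) mm with walls 6 thick, its front wall's face at x = -76.5 of the tray. In its top is a recess 168 (x) x 66 (y) mm that holds the case: a flat seat at the back, the finger well in front.
- seat_edge (a point): Middle of the straight edge where the seat ends and the finger well begins, at x = 11.5, z = 58 mm of the tray. The seat reaches from here 86 mm to the back, 10 mm below the upper tier's top.
- well (a point): Centre of the finger well's floor: 82 mm long (x), 66 mm wide, 45 mm lower than the seat.
- trough (a point): Floor of the front trough at mid-width of the upper tier: the 40 mm wide (x) gap between the front rim's inner face (16 mm high from this floor) and the upper tier's front wall (60 mm high from it). A case stood here slides until its foot meets the rim and leans at about 62 degrees from level.
- palette: Closed slim black case, loose, 150 (x) x 60 (y) x 9 (z) mm, 0.08 to 0.15 kg, friction on the tray about 0.25. Origin: centre of its underside. At the start it lies in the tray's recess (x axes alike, 3 mm play at each side, its top 1 mm below the walls' top), +x end on the seat, -x end about 67 mm out over the well, its middle only about 8 mm behind the seat's edge.
- palette_mid (a point): Centre of the case (half its thickness).
- palette_low (a point): Middle of the case's -x end face, over the well. Pressed down some 14 mm inside this end, the case pivots on the seat's edge until this end meets the well's floor, then slides forward to the well's front wall (push it 20 mm forward while it is down) and stays propped about 30 degrees steep.
- palette_high (a point): Middle of the case's +x end face: the end that tips up, about 30 mm above the seat once propped, so that its sides can be taken from above; later the top edge.
- rack: Fixed wooden palette rack, 71 (x) x 78 (y) x 78 (z) mm, friction about 0.6. Origin: centre of its underside; z up. Three open-topped slots side by side along x at x = -22, 0 and 22 mm, each 17 mm wide (x), 66 mm long (y) and 70 mm deep, floor at z = 8 mm, walls 5 mm.
- slot_mat: Thin grey felt at the bottom of the empty slot; origin: middle of that slot's floor, axes as the rack's.
- filed_a: Short white case, loose, 12 x 62 x 90 mm, filed upright in one of the slots (its top 20 mm above the rack). Origin: centre of its underside.
- filed_b: Short white case, loose, 12 x 62 x 90 mm, standing in another slot. Origin: centre of its underside.
- pump_bottle: Frosted pump bottle with closed press-top, loose, 54 mm across, 156 mm tall. Origin: centre of its underside.
- canister: Aluminium canister with make-up brushes in it, loose, 76 mm across, 105 mm tall, brushes to 185 mm. Origin: centre of its underside.

How it is judged:
By the outcome, as a careful person would: the job done as asked, in the order asked, and still so for the second after the job is handed in, with the robot touching nothing.
It also fails if it takes over 64 s, if anything falls off the work surface, if the arm or the gripper's body presses on something with over 40 N, if the wrist force passes 120 N, or if a joint passes its speed limit or range.

## Working session

There is one attempt and no reset: what is moved stays moved. The work goes in short steps, Python scripts to look and compute and a shell command to move; the robot and the scene stay as the last step left them, time stands still between calls to the robot, and variables do not carry over. Pictures are saved under pics/ and viewed, at most 10 in all, crops included, and the job is handed in when it is done.

```bash
ls; mkdir -p pics; cat > h.py <<'E'
from workcell import manip
import numpy as np, cv2
from scipy.spatial.transform import Rotation as R
def ray(cam,px,cal=None):
    c=cal or manip.calibration(cam); f=240/np.tan(np.radians(c['vfov'])/2)
    T=np.array(c['camera_from_world']); x=px[0]-c['cx']; y=px[1]-c['cy']
    if cam=='wrist':
        r=np.hypot(x,y)+1e-9; a=r/f; d=np.array([np.sin(a)*x/r,np.sin(a)*y/r,np.cos(a)])
    else: d=np.array([x/f,y/f,1.])
    return -T[:3,:3].T@T[:3,3], T[:3,:3].T@d
def at(cam,px,z,cal=None):
    o,d=ray(cam,px,cal); return o+d*(z-o[2])/d[2]
def proj(cam,p,cal=None):
    c=cal or manip.calibration(cam); f=240/np.tan(np.radians(c['vfov'])/2)
    T=np.array(c['camera_from_world']); q=T[:3,:3]@np.array(p)+T[:3,3]
    if cam=='wrist':
        r=np.hypot(q[0],q[1])+1e-9; a=np.arctan2(r,q[2]); return np.array([c['cx']+f*a*q[0]/r,c['cy']+f*a*q[1]/r])
    return np.array([c['cx']+f*q[0]/q[2],c['cy']+f*q[1]/q[2]])
def st():
    s=manip.get_obs(); Rm=R.from_quat(s['ee_rot']).as_matrix()
    print('t',round(s['clock'],2),'p',np.round(s['position'],4),'F',np.round(s['ft_force'],1),'w',round(s['grip_width'],3),'g',np.round(s['grasp_force'],1))
    print(np.round(Rm,3).tolist(), np.round(s['joint_pos'],2)); return s,Rm
E
python3 - <<'E'
from h import *
st()
ims=[manip.camera(c) for c in ('scene','side','wrist')]
for c,i in zip(('scene','side','wrist'),ims): cv2.imwrite(f'pics/{c}0.png',i)
cv2.imwrite('pics/all0.png',cv2.resize(np.hstack(ims[:2]),(800,300)))
for c in ('scene','side','wrist'):
    k=manip.calibration(c); print(c,k['vfov'],k['cx'],k['cy'],np.round(-np.array(k['camera_from_world'])[:3,:3].T@np.array(k['camera_from_world'])[:3,3],3))
for c in ('scene','side'):
    for t in ('tray','palette','rack','slot_mat','filed_a','pump_bottle','canister','seat_edge','palette_low','palette_high','palette_mid','tier','trough'):
        for m in manip.masks_of(t,c)[:2]: print(c,t,round(m['conf'],2),np.round(m['centre']),m['region'].sum())
E
```

```text
pics
t 0.0 p [ 0.2252 -0.5827  0.3031] F [-0.9  0.7 -0.2] w 0.998 g 0.0
[[0.933, 0.361, -0.001], [0.361, -0.933, 0.001], [-0.0, -0.002, -1.0]] [ 1.18  0.33 -0.06  1.46  0.02  1.35 -0.09]
scene 48.165076587624036 319.56244277446666 235.26256320015867 [1.336 0.417 0.678]
side 52.81349027541577 320.6479773833004 234.73306171196793 [0.164 0.616 0.664]
wrist 65.70646984690485 319.185960063068 237.43324505167624 [ 0.3   -0.554  0.373]
scene tray 0.78 [232. 223.] 6337
scene tray 0.17 [392. 258.] 2066
scene palette 0.86 [213. 199.] 1183
scene rack 0.93 [390. 256.] 2135
scene filed_a 0.84 [391. 231.] 412
scene filed_a 0.5 [399. 226.] 267
scene pump_bottle 0.77 [254. 282.] 2417
scene canister 0.97 [534. 256.] 3838
scene seat_edge 0.9 [234. 224.] 6474
scene palette_low 0.68 [213. 198.] 1222
scene palette_low 0.21 [232. 227.] 6446
scene palette_high 0.68 [212. 200.] 1249
scene palette_high 0.33 [534. 256.] 3804
scene palette_mid 0.85 [212. 200.] 1313
scene tier 0.81 [231. 224.] 6466
scene trough 0.69 [232. 225.] 6434
side tray 0.7 [404. 231.] 6667
side palette 0.88 [414. 200.] 1051
side rack 0.76 [302. 308.] 2287
side rack 0.19 [407. 230.] 6509
side slot_mat 0.71 [410. 229.] 6483
side slot_mat 0.25 [410. 196.] 1014
side filed_a 0.95 [313. 290.] 419
side filed_a 0.66 [413. 199.] 1082
side pump_bottle 0.69 [289. 198.] 1549
side canister 0.69 [213. 395.] 5394
side seat_edge 0.9 [404. 228.] 6427
side seat_edge 0.44 [413. 199.] 1134
side palette_low 0.83 [413. 200.] 1019
side palette_low 0.6 [290. 199.] 1445
side palette_high 0.67 [410. 197.] 1038
side palette_mid 0.89 [412. 199.] 1026
side tier 0.77 [407. 229.] 6532
side trough 0.73 [405. 231.] 6515
side trough 0.69 [302. 283.] 356
```

View pics/scene0.png

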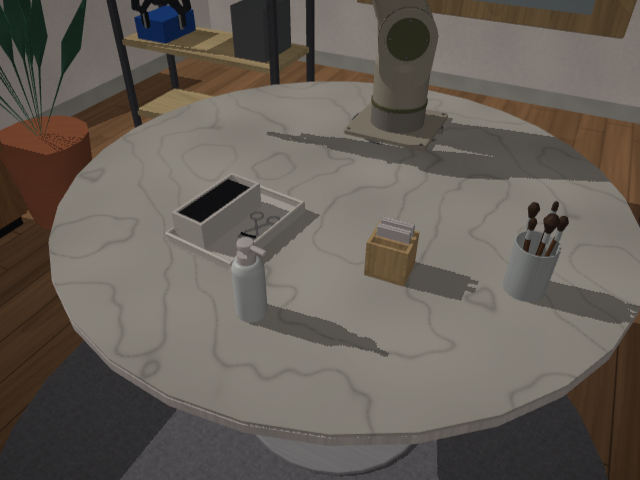

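View pics/side0.png

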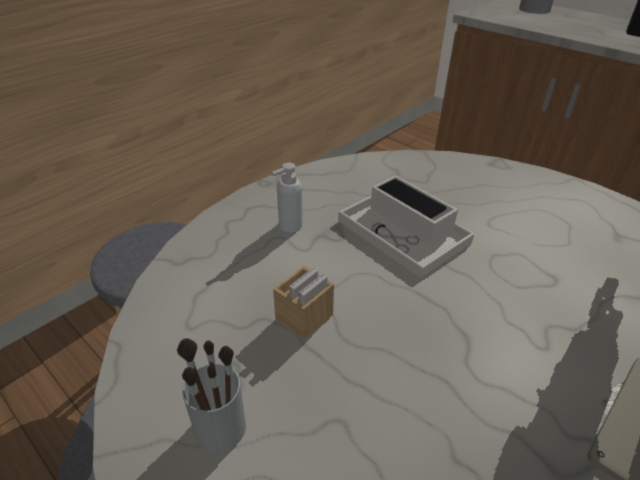

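```bash
cat > fit.py <<'E'
from h import *
from scipy.optimize import minimize
def poly(p,dims,z0):
    a,b,c=dims; co=np.array([[sx*a/2,sy*b/2,z] for sx in(-1,1) for sy in(-1,1) for z in(z0,z0+c)])
    q=R.from_euler('z',p[2]).apply(co); q[:,:2]+=p[:2]; return q
def fit(masks,p0,dims,z0):
    def cost(p):
        s=0
        for cam,(m,cal) in masks.items():
            h=cv2.convexHull(np.array([proj(cam,x,cal) for x in poly(p,dims,z0)],np.float32))
            im=np.zeros((480,640),np.uint8); cv2.fillConvexPoly(im,np.round(h*16).astype(np.int32),255,cv2.LINE_AA,4)
            s+=np.abs(im/255.-m).sum()/m.sum()
        return s
    best=min((minimize(cost,[p0[0],p0[1],y],method='Nelder-Mead',options=dict(initial_simplex=[[p0[0]+a,p0[1]+b,y+c] for a,b,c in((0,0,0),(.03,0,0),(0,.03,0),(0,0,.3))])) for y in p0[2]),key=lambda r:r.fun)
    return best.x,best.fun
E
python3 - <<'E'
from fit import *
cal={c:manip.calibration(c) for c in('scene','side')}
M={};B={}
for c in cal:
    manip.camera(c)
    im=cv2.imread(f'pics/{c}0.png')
    M[c]=manip.masks_of('palette',c)[0]['region']
    r=manip.masks_of('rack',c)[0]['region']
    ys,xs=np.where(r); hs=cv2.cvtColor(im,cv2.COLOR_BGR2HSV)
    w=(hs[...,1]>85)&(hs[...,0]<25); box=np.zeros_like(w); box[ys.min()-8:ys.max()+8,xs.min()-8:xs.max()+8]=1
    B[c]=cv2.morphologyEx((w&box).astype(np.uint8),cv2.MORPH_CLOSE,np.ones((3,3))).astype(bool)
    print(c,M[c].sum(),B[c].sum(),r.sum())
    u=M[c]; ys,xs=np.where(u); print('pal',at(c,(xs.mean(),ys.mean()),.067,cal[c])); ys,xs=np.where(r); print('rack',at(c,(xs.mean(),ys.mean()),.045,cal[c]))
    # dark threshold for palette
    g=im.max(2)<45; rb=cv2.dilate(u.astype(np.uint8),np.ones((5,5)))>0; print((g&rb).sum()); M[c]=g&rb
ang=np.arange(-3,3)*.5
for c in cal:
    print(c,fit({c:(M[c],cal[c])},(*at(c,np.argwhere(M[c]).mean(0)[::-1],.067,cal[c])[:2],ang),(.15,.06,.001),.066))
    print(c,'rack',fit({c:(B[c],cal[c])},(*at(c,np.argwhere(B[c]).mean(0)[::-1],.045,cal[c])[:2],ang),(.071,.078,.078),0))
    for t in('pump_bottle','canister'):
        r=manip.masks_of(t,c)[0]['region']; ys,xs=np.where(r); print(t,at(c,(xs.mean(),ys.mean()),.08,cal[c]))
print(fit({c:(M[c],cal[c]) for c in cal},(*at(c,np.argwhere(M[c]).mean(0)[::-1],.067,cal[c])[:2],ang),(.15,.06,.001),.066))
print('rack',fit({c:(B[c],cal[c]) for c in cal},(*at(c,np.argwhere(B[c]).mean(0)[::-1],.045,cal[c])[:2],ang),(.071,.078,.078),0))
a=cv2.imread('pics/scene0.png')[150:330,150:450];b=cv2.imread('pics/side0.png')[150:350,240:500]
cv2.imwrite('pics/crop.png',np.hstack([cv2.resize(a,(420,400),interpolation=2)[:, :],cv2.resize(cv2.imread('pics/side0.png')[255:345,260:350],(380,400),interpolation=2)]))
E
```

```text
scene 1254 2050 2118
pal [ 0.62269977 -0.17212422  0.067     ]
rack [0.60710208 0.20362068 0.045     ]
1161
side 1078 2117 2339
pal [ 0.60901758 -0.16772075  0.067     ]
rack [0.57502034 0.21367471 0.045     ]
959
scene (array([ 0.61270916, -0.17357947, -0.09734105]), np.float64(0.16939757815270812))
scene rack (array([0.58282216, 0.19790851, 0.09748872]), np.float64(0.3365930176948828))
pump_bottle [0.80536079 0.03006044 0.08      ]
canister [0.5275816  0.43747863 0.08      ]
side (array([ 0.61403931, -0.1725442 , -0.1230648 ]), np.float64(0.22545952687644402))
side rack (array([0.58542102, 0.19919486, 0.12031082]), np.float64(0.5375068307908899))
pump_bottle [0.78994858 0.03541554 0.08      ]
canister [0.52367937 0.43812186 0.08      ]
(array([ 0.61356798, -0.17342432, -0.11044531]), np.float64(0.40259420767873344))
rack (array([0.58558879, 0.19877666, 0.10538399]), np.float64(0.8772467648764404))
```

View pics/crop.png

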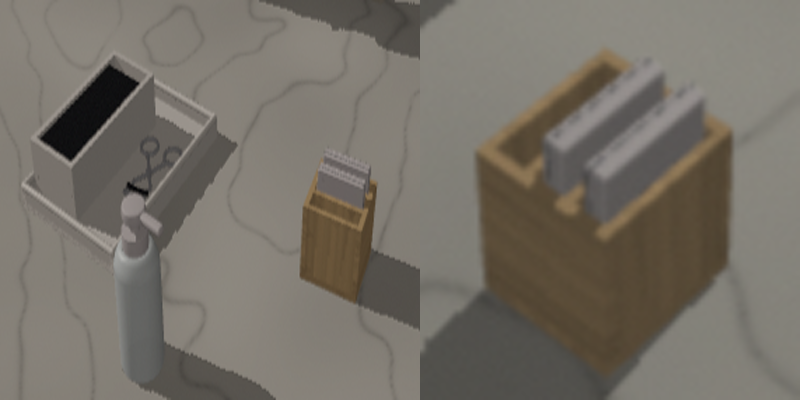

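The rack's empty slot is the +x one, nearest the scene camera: at crop (340,205) in the left panel and (540,120) in the right. The palette lies with its centre near (0.614,-0.173) and a yaw of about -0.11.

```bash
cat > go.py <<'E'
# usage: go.py x y z [yaw of tool x]   (TCP target, tool pointing down) -> remaining slide cm, yaw
import sys
from h import *
s,Rm=st(); t=np.array([float(v) for v in sys.argv[1:4]])
print('slide cm',np.round(Rm.T@(t-s['position'])*100,2))
if len(sys.argv)>4:
    a=np.arctan2(Rm[1,0],Rm[0,0]); print('yaw',round((a-float(sys.argv[4])+np.pi)%(2*np.pi)-np.pi,3))
E
python3 -m jog '[{"grip":1,"slide":[0,0,0],"yaw":0.12},{"grip":1,"slide":[0,0,0],"yaw":0.12},{"grip":1,"slide":[0,0,0],"yaw":0.12},{"grip":1,"slide":[0,0,0],"yaw":0.12}]' 40
python3 go.py 0.53 -0.165 0.28 -0.11
```

```text
clock: 2.35
position: [0.2253, -0.583, 0.3039]
ee_rot: [0.998, -0.058, 0.0, 0.0]
ft_force: [0.8, -0.2, -0.3]
grip_width: 0.329
grasp_force: 0.0
t 2.35 p [ 0.2253 -0.583   0.3039] F [ 0.8 -0.2 -0.3] w 0.329 g 0.0
[[0.993, -0.116, 0.0], [-0.116, -0.993, -0.0], [0.0, 0.0, -1.0]] [ 1.13  0.33 -0.    1.46 -0.    1.35 -0.56]
slide cm [ 25.42 -45.05   2.39]
yaw -0.006
```

```bash
python3 -m jog '[{"grip":1,"slide":[2.4,-4.3,0],"yaw":0},{"grip":1,"slide":[2.4,-4.3,0],"yaw":0},{"grip":1,"slide":[2.4,-4.3,0],"yaw":0},{"grip":1,"slide":[2.4,-4.3,0],"yaw":0},{"grip":1,"slide":[2.4,-4.3,0],"yaw":0},{"grip":1,"slide":[2.4,-4.3,0],"yaw":0},{"grip":1,"slide":[2.4,-4.3,0],"yaw":0},{"grip":1,"slide":[2.4,-4.3,0],"yaw":0}]'
python3 go.py 0.53 -0.165 0.28 -0.11
```

```text
clock: 3.15
position: [0.4551, -0.2606, 0.3043]
ee_rot: [0.998, -0.056, 0.0, 0.0]
ft_force: [1.3, -1.1, -0.5]
grip_width: 0.0
grasp_force: 0.0
t 3.15 p [ 0.4551 -0.2606  0.3043] F [ 1.3 -1.1 -0.5] w 0.0 g 0.0
[[0.994, -0.111, 0.001], [-0.111, -0.994, -0.001], [0.001, 0.001, -1.0]] [ 0.69  0.13 -0.28  1.71  0.04  1.31 -1.28]
slide cm [  6.38 -10.34   2.43]
yaw -0.001
```

```bash
python3 -m jog '[{"grip":1,"slide":[2.1,-3.4,0.8],"yaw":0},{"grip":1,"slide":[2.1,-3.4,0.8],"yaw":0},{"grip":1,"slide":[2.1,-3.4,0.8],"yaw":0},{"grip":1,"slide":[0,0,0],"yaw":0}]'
python3 - <<'E'
from fit import *
st(); cal=manip.calibration('wrist'); im=manip.camera('wrist'); 
m=manip.masks_of('palette','wrist')
print([(k['conf'],k['centre'],k['region'].sum()) for k in m])
g=(im.max(2)<45)&(cv2.dilate(m[0]['region'].astype(np.uint8),np.ones((9,9)))>0); g=cv2.morphologyEx(g.astype(np.uint8),cv2.MORPH_OPEN,np.ones((3,3)))
p,f=fit({'wrist':(g.astype(bool),cal)},(.613,-.173,[-.11]),(.15,.06,.0005),.0665); print(p,f,g.sum())
for q in poly(p,(.15,.06,.0005),.0665): cv2.circle(im,tuple(np.round(proj('wrist',q,cal)).astype(int)),2,(0,0,255),-1)
c,s=np.cos(p[2]),np.sin(p[2])
for x,y,z in((-130,-38,24),(-97,-38,8),(-130,-85-0,24),(-130,85,24),(-76.5,-77,68),(-76.5,1,68),(103.5,1,68)):
    dx,dy=(x-19.5)/1e3,(y+38)/1e3; q=[p[0]+c*dx-s*dy,p[1]+s*dx+c*dy,z/1e3]; cv2.circle(im,tuple(np.round(proj('wrist',q,cal)).astype(int)),3,(0,255,0),1)
cv2.imwrite('pics/w1.png',im)
E
```

```text
clock: 3.55
position: [0.5305, -0.162, 0.2789]
ee_rot: [0.999, -0.052, -0.0, -0.001]
ft_force: [0.2, -0.2, -0.0]
grip_width: -0.002
grasp_force: 0.0
t 3.55 p [ 0.5305 -0.162   0.2789] F [ 0.2 -0.2 -0. ] w -0.002 g 0.0
[[0.995, -0.103, -0.0], [-0.103, -0.995, 0.003], [-0.0, -0.003, -1.0]] [ 0.54  0.22 -0.37  1.67  0.08  1.27 -1.52]
[(0.9, [320.5, 107.4], np.int64(15111)), (0.62, [253.0, 147.2], np.int64(35293))]
[ 0.61813953 -0.17339702 -0.11520493] 0.04357158171513054 14907
```

View pics/w1.png

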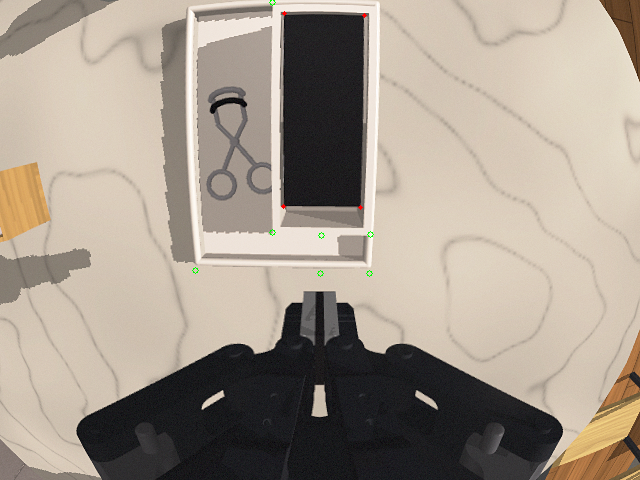

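```bash
python3 go.py 0.559 -0.167 0.16 -0.112
```

```text
t 3.65 p [ 0.5286 -0.1672  0.2797] F [-0.7 -0.9 -0.3] w -0.001 g 0.0
[[0.994, -0.109, -0.0], [-0.109, -0.994, 0.0], [-0.0, -0.0, -1.0]] [ 0.55  0.22 -0.37  1.67  0.08  1.27 -1.52]
slide cm [ 3.03 -0.35 11.97]
yaw 0.003
```

```bash
python3 -m jog '[{"grip":1,"slide":[1.0,-0.1,4],"yaw":0},{"grip":1,"slide":[1.0,-0.1,4],"yaw":0},{"grip":1,"slide":[1.0,-0.1,4],"yaw":0},{"grip":1,"slide":[0,0,0],"yaw":0},{"grip":1,"slide":[0,0,1],"yaw":0},{"grip":1,"slide":[0,0,0.7],"yaw":0},{"grip":1,"slide":[0,0,0],"yaw":0}]'
python3 go.py 0.559 -0.167 0.10 -0.112
```

```text
clock: 4.35
position: [0.5583, -0.1689, 0.1437]
ee_rot: [0.998, -0.056, 0.0, 0.0]
ft_force: [-0.1, 0.2, 0.6]
grip_width: -0.001
grasp_force: 0.0
t 4.35 p [ 0.5583 -0.1689  0.1437] F [-0.1  0.2  0.6] w -0.001 g 0.0
[[0.994, -0.112, 0.001], [-0.112, -0.994, -0.001], [0.001, 0.001, -1.0]] [ 0.51  0.41 -0.35  1.74  0.16  1.03 -1.59]
slide cm [ 0.04 -0.2   4.37]
yaw 0.0
```

```bash
python3 -m jog '[{"grip":1,"slide":[0,-0.2,0.5],"yaw":0},{"grip":1,"slide":[0,0,0.5],"yaw":0},{"grip":1,"slide":[0,0,0.5],"yaw":0},{"grip":1,"slide":[0,0,0.5],"yaw":0},{"grip":1,"slide":[0,0,0.5],"yaw":0},{"grip":1,"slide":[0,0,0],"yaw":0}]'
python3 -m jog '[{"grip":1,"slide":[0,0,0.3],"yaw":0},{"grip":1,"slide":[0,0,0.3],"yaw":0},{"grip":1,"slide":[0,0,0],"yaw":0}]'
python3 - <<'E'
from h import *
st(); im=manip.camera('wrist'); b=manip.camera('side')
cv2.imwrite('pics/w2.png',np.hstack([cv2.resize(im,(400,300)),cv2.resize(b[140:290,320:520],(400,300))]))
E
```

```text
clock: 4.95
position: [0.5582, -0.1663, 0.117]
ee_rot: [0.998, -0.056, -0.001, -0.0]
ft_force: [0.2, -1.1, -0.9]
grip_width: 0.0
grasp_force: 0.0
clock: 5.25
position: [0.5591, -0.1664, 0.1154]
ee_rot: [0.998, -0.056, 0.0, 0.001]
ft_force: [-17.5, 3.3, 35.4]
grip_width: -0.004
grasp_force: 19.5
t 5.25 p [ 0.5591 -0.1664  0.1154] F [-17.5   3.3  35.4] w -0.004 g 19.5
[[0.994, -0.111, 0.001], [-0.111, -0.994, -0.001], [0.001, 0.001, -1.0]] [ 0.5   0.44 -0.35  1.75  0.18  0.98 -1.6 ]
```

View pics/w2.png

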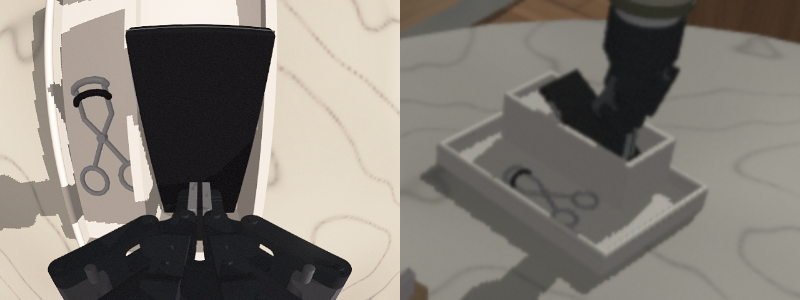

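The case is tipped, with its end on the well floor and the +x end raised in the air at (200,30) in the left panel. Next I drag it forward.

```bash
python3 -m jog '[{"grip":1,"slide":[-0.5,0,-0.1],"yaw":0},{"grip":1,"slide":[-0.5,0,0],"yaw":0},{"grip":1,"slide":[-0.5,0,0.1],"yaw":0},{"grip":1,"slide":[-0.4,0,0.1],"yaw":0},{"grip":1,"slide":[0,0,0],"yaw":0}]'
python3 - <<'E'
from h import *
st(); im=manip.camera('wrist'); b=manip.camera('side')
cv2.imwrite('pics/w3.png',np.hstack([cv2.resize(im,(400,300)),cv2.resize(b[140:290,320:520],(400,300))]))
E
```

```text
clock: 5.85
position: [0.539, -0.1643, 0.1104]
ee_rot: [0.998, -0.056, -0.001, -0.0]
ft_force: [0.1, -1.2, 0.0]
grip_width: 0.001
grasp_force: 0.0
t 5.85 p [ 0.539  -0.1643  0.1104] F [ 0.1 -1.2  0. ] w 0.001 g 0.0
[[0.994, -0.111, -0.001], [-0.111, -0.994, 0.0], [-0.001, 0.0, -1.0]] [ 0.51  0.41 -0.35  1.81  0.17  0.95 -1.6 ]
```

View pics/w3.png

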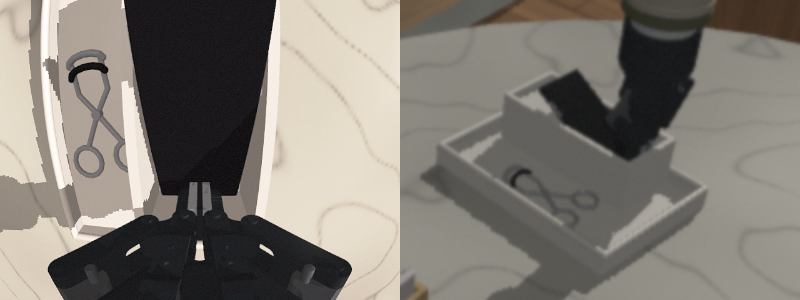

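Contact force is zero and the high end is still raised. I raise the tool and check that the case stays up.

```bash
python3 -m jog '[{"grip":1,"slide":[0,0,-2],"yaw":0},{"grip":1,"slide":[0,0,-3],"yaw":0},{"grip":1,"slide":[0,0,-4],"yaw":0},{"grip":1,"slide":[0,0,-4],"yaw":0},{"grip":1,"slide":[0,0,-3],"yaw":0},{"grip":-1,"slide":[0,0,0],"yaw":0},{"grip":-1,"slide":[0,0,0],"yaw":0}]'
cat > pfit.py <<'E'
# fit palette: y-centre line, given tilt in tray frame; parameters: low-end bottom-middle point (x,z along tray axis), pitch
from fit import *
def pal(c0,yaw,th):
    # c0 centre of case, th: elevation of its +x axis
    ex=np.array([np.cos(yaw)*np.cos(th),np.sin(yaw)*np.cos(th),np.sin(th)]); ey=np.array([-np.sin(yaw),np.cos(yaw),0]); n=np.cross(ex,ey)
    return np.array([c0+a*.075*ex+b*.03*ey+d*.0045*n for a in(-1,1) for b in(-1,1) for d in(-1,1)])
def pfit(masks,c0,yaw,th):
    def cost(v):
        s=0
        for cam,(m,cal) in masks.items():
            h=cv2.convexHull(np.array([proj(cam,x,cal) for x in pal(v[:3],yaw+v[4],v[3])],np.float32))
            im=np.zeros((480,640),np.uint8); cv2.fillConvexPoly(im,np.round(h*16).astype(np.int32),255,cv2.LINE_AA,4)
            s+=np.abs(im/255.-m).sum()/m.sum()
        return s
    v0=np.array([*c0,th,0]); r=minimize(cost,v0,method='Nelder-Mead',options=dict(initial_simplex=np.vstack([v0]+[v0+d for d in np.diag([.015,.015,.015,.3,.05])]),maxfev=1500)); return r.x,r.fun
def grab(cams):
    out={}
    for c in cams:
        k=manip.calibration(c); im=manip.camera(c); m=manip.masks_of('palette',c)
        if not m: print('none',c); continue
        print(c,round(m[0]['conf'],2),m[0]['region'].sum()); 
        g=(im.max(2)<60)&(cv2.dilate(m[0]['region'].astype(np.uint8),np.ones((5,5)))>0)
        out[c]=(cv2.morphologyEx(g.astype(np.uint8),cv2.MORPH_OPEN,np.ones((3,3))).astype(bool),k)
    return out
E
python3 - <<'E'
from pfit import *
st(); M=grab(['wrist','scene','side'])
for cs in (['wrist'],['wrist','scene']):
    v,f=pfit({c:M[c] for c in cs},[.60,-.172,.065],-.112,.5); print(np.round(v,4),f)
    print('high',pal(v[:3],-.112+v[4],v[3])[4:].mean(0),'low',pal(v[:3],-.112+v[4],v[3])[:4].mean(0))
im=manip.camera('wrist')
for q in pal(v[:3],-.112+v[4],v[3]): cv2.circle(im,tuple(np.round(proj('wrist',q)).astype(int)),2,(0,0,255),-1)
cv2.imwrite('pics/w4.png',im)
E
```

```text
clock: 6.65
position: [0.54, -0.1643, 0.2712]
ee_rot: [0.998, -0.056, 0.001, 0.0]
ft_force: [-1.1, -1.1, -1.6]
grip_width: 0.327
grasp_force: 0.0
t 6.65 p [ 0.54   -0.1643  0.2712] F [-1.1 -1.1 -1.6] w 0.327 g 0.0
[[0.994, -0.111, 0.001], [-0.111, -0.994, -0.0], [0.001, 0.0, -1.0]] [ 0.54  0.24 -0.37  1.66  0.09  1.26 -1.54]
wrist 0.97 12926
scene 0.63 458
none side
[ 0.594  -0.1704  0.0466  0.5149  0.0017] 0.021812503056085276
high [ 0.65883137 -0.1776008   0.0835696 ] low [ 0.52907069 -0.16322385  0.00970844]
[ 0.5931 -0.1724  0.055   0.5637  0.0912] 0.7196266789322464
high [ 0.65649845 -0.17370764  0.09506757] low [ 0.52973427 -0.17106464  0.01491861]
```

View pics/w4.png

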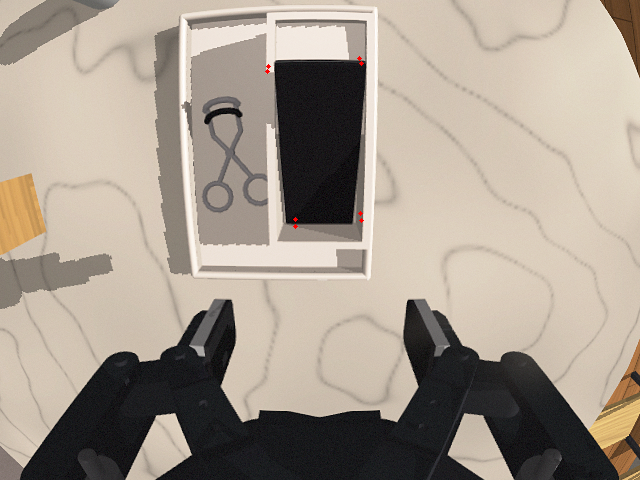

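The case stays propped: its high end is at row 60 and its low end at row 222, on the well floor. The joint fit with the scene camera is off, but the wrist-only fit gave 29.5° and agrees with the geometry. I measure the fingertip reach from the wrist pictures.

```bash
python3 - <<'E'
from h import *
s,Rm=st(); cal=manip.calibration('wrist')
for n,px in (('shut',(320,292)),('openL',(222,300)),('openR',(416,300)),('openLin',(232,300))):
    o,d=ray('wrist',px,cal); o=Rm.T@(o-s['position']); d=Rm.T@d
    for X in (.011,0): t=(X-o[0])/d[0]; print(n,X,np.round((o+t*d)*1000,1))
E
python3 go.py 0.6475 -0.1765 0.20 -0.112
```

```text
t 7.0 p [ 0.5395 -0.1642  0.2701] F [-0.4  0.4  0. ] w 0.926 g 0.0
[[0.994, -0.111, -0.001], [-0.111, -0.994, 0.0], [-0.001, -0.0, -1.0]] [ 0.54  0.25 -0.37  1.66  0.09  1.26 -1.54]
shut 0.011 [11.   0.6 69. ]
shut 0 [ 0.   0.7 91.1]
openL 0.011 [ 11.  -38.9  60.5]
openL 0 [  0.  -45.1  81.3]
openR 0.011 [11.  39.2 60.6]
openR 0 [ 0.  45.5 81.4]
openLin 0.011 [ 11.  -34.7  60.8]
openLin 0 [  0.  -40.3  81.6]
t 7.0 p [ 0.5395 -0.1642  0.2701] F [-0.4  0.4  0. ] w 0.926 g 0.0
[[0.994, -0.111, -0.001], [-0.111, -0.994, 0.0], [-0.001, -0.0, -1.0]] [ 0.54  0.25 -0.37  1.66  0.09  1.26 -1.54]
slide cm [10.88  0.03  7.  ]
yaw 0.001
```

```bash
python3 -m jog '[{"grip":-1,"slide":[3.6,0,1],"yaw":0},{"grip":-1,"slide":[3.6,0,2],"yaw":0},{"grip":-1,"slide":[3.6,0,3],"yaw":0},{"grip":-1,"slide":[0,0,2.5],"yaw":0},{"grip":-1,"slide":[0,0,2.5],"yaw":0},{"grip":-1,"slide":[0,0,0],"yaw":0}]'
python3 go.py 0.6475 -0.1765 0.139 -0.112
```

```text
clock: 7.6
position: [0.6452, -0.1759, 0.1563]
ee_rot: [0.998, -0.055, -0.004, -0.001]
ft_force: [-1.0, 0.1, -1.0]
grip_width: 0.998
grasp_force: 0.0
t 7.6 p [ 0.6452 -0.1759  0.1563] F [-1.   0.1 -1. ] w 0.998 g 0.0
[[0.994, -0.111, -0.007], [-0.111, -0.994, 0.002], [-0.007, -0.001, -1.0]] [ 0.45  0.56 -0.35  1.48  0.2   1.14 -1.61]
slide cm [0.25 0.04 1.73]
yaw 0.001
```

```bash
python3 -m jog '[{"grip":-1,"slide":[0.2,0,0.9],"yaw":0},{"grip":-1,"slide":[0,0,0.8],"yaw":0},{"grip":-1,"slide":[0,0,0],"yaw":0},{"grip":0.3,"slide":[0,0,0],"yaw":0},{"grip":1,"slide":[0,0,0],"yaw":0},{"grip":1,"slide":[0,0,0],"yaw":0},{"grip":1,"slide":[0,0,0],"yaw":0},{"grip":1,"slide":[0,0,0],"yaw":0}]' 25
python3 go.py 0.6475 -0.1765 0.139 -0.112
```

```text
clock: 8.4
position: [0.6494, -0.1766, 0.1447]
ee_rot: [0.998, -0.056, 0.001, 0.0]
ft_force: [0.5, 0.2, 5.2]
grip_width: 0.691
grasp_force: 30.9
t 8.4 p [ 0.6494 -0.1766  0.1447] F [0.5 0.2 5.2] w 0.691 g 30.9
[[0.994, -0.111, 0.001], [-0.111, -0.994, -0.0], [0.001, 0.0, -1.0]] [ 0.44  0.58 -0.34  1.48  0.21  1.12 -1.62]
slide cm [-0.2   0.01  0.57]
yaw 0.001
```

```bash
python3 -m jog '[{"grip":1,"slide":[-0.3,0,-0.9],"yaw":0},{"grip":1,"slide":[-0.8,0,-1.2],"yaw":0},{"grip":1,"slide":[-0.7,0,-0.8],"yaw":0},{"grip":1,"slide":[-0.8,0,-0.8],"yaw":0},{"grip":1,"slide":[0,0,0],"yaw":0}]' 25
python3 -m jog '[{"grip":1,"slide":[-0.8,0,-0.7],"yaw":0},{"grip":1,"slide":[-0.9,0,-0.6],"yaw":0},{"grip":1,"slide":[-1.0,0,-0.6],"yaw":0},{"grip":1,"slide":[-1.1,0,-0.6],"yaw":0},{"grip":1,"slide":[0,0,0],"yaw":0}]' 
python3 - <<'E'
from h import *
st(); im=manip.camera('wrist'); b=manip.camera('side'); 
cv2.imwrite('pics/w5.png',np.hstack([cv2.resize(im,(400,300)),cv2.resize(b[120:290,320:520],(400,300))]))
E
```

```text
clock: 8.9
position: [0.6226, -0.1738, 0.1827]
ee_rot: [0.998, -0.056, 0.001, 0.0]
ft_force: [0.8, 0.2, -0.7]
grip_width: 0.695
grasp_force: 30.3
clock: 9.4
position: [0.5844, -0.1695, 0.2071]
ee_rot: [0.998, -0.056, 0.0, 0.0]
ft_force: [0.6, -0.4, -1.1]
grip_width: 0.696
grasp_force: 29.9
t 9.4 p [ 0.5844 -0.1695  0.2071] F [ 0.6 -0.4 -1.1] w 0.696 g 29.9
[[0.994, -0.111, 0.0], [-0.111, -0.994, -0.001], [0.001, 0.001, -1.0]] [ 0.5   0.39 -0.37  1.61  0.15  1.17 -1.58]
```

View pics/w5.png

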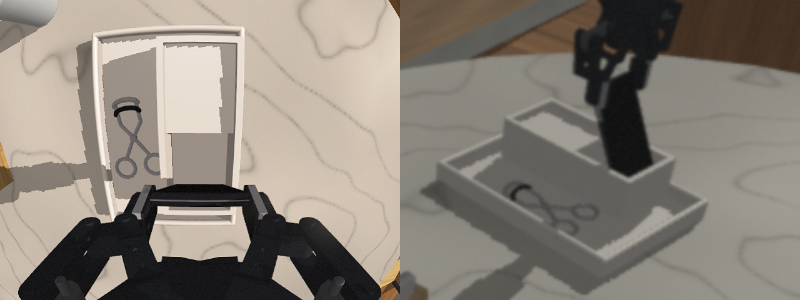

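The case has turned to about 66° while held by its sides, with the low end still in the well. I steepen it a little more, lift it out, and move it forward over the trough.

```bash
python3 -m jog '[{"grip":1,"slide":[-1.0,0,-0.4],"yaw":0},{"grip":1,"slide":[-1.0,0,-0.2],"yaw":0},{"grip":1,"slide":[0,0,0],"yaw":0},{"grip":1,"slide":[0,0,-2.5],"yaw":0},{"grip":1,"slide":[0,0,-2.5],"yaw":0},{"grip":1,"slide":[0,0,-2.5],"yaw":0},{"grip":1,"slide":[0,0,0],"yaw":0},{"grip":1,"slide":[0,0,0],"yaw":0}]'
python3 - <<'E'
from pfit import *
s,Rm=st(); M=grab(['side','scene'])
for cs in (['side'],['scene'],['side','scene']):
    v,f=pfit({c:M[c] for c in cs if c in M},s['position']-[-.02,0,.12],-.112,1.3); print(cs,np.round(v,4),round(f,3)); P=pal(v[:3],-.112+v[4],v[3]); print('high',P[4:].mean(0),'low',P[:4].mean(0))
E
```

```text
clock: 10.3
position: [0.5654, -0.1672, 0.2868]
ee_rot: [0.998, -0.056, 0.0, 0.0]
ft_force: [-0.3, 0.0, -1.4]
grip_width: 0.69
grasp_force: 29.9
t 10.3 p [ 0.5654 -0.1672  0.2868] F [-0.3  0.  -1.4] w 0.69 g 29.9
[[0.994, -0.111, 0.0], [-0.111, -0.994, -0.0], [0.0, 0.0, -1.0]] [ 0.52  0.29 -0.38  1.57  0.11  1.31 -1.55]
side 0.74 1512
scene 0.74 1311
['side'] [ 0.5533 -0.1667  0.1657  1.358   0.1404] 0.142
high [ 0.56910054 -0.16623086  0.23904682] low [ 0.53744049 -0.16713052  0.09242884]
['scene'] [ 0.5746 -0.1483  0.1799  1.2785 -0.1383] 0.134
high [ 0.59552435 -0.15369314  0.25171847] low [ 0.55365148 -0.14298894  0.10807975]
['side', 'scene'] [ 0.5536 -0.1662  0.1678  1.3141  0.0698] 0.472
high [ 0.57264498 -0.16696351  0.24038827] low [ 0.53459561 -0.1653583   0.09530323]
```

```bash
python3 -m jog '[{"grip":1,"slide":[-2.2,0,0],"yaw":0},{"grip":1,"slide":[-2.1,0,0],"yaw":0},{"grip":1,"slide":[0,0,2],"yaw":0},{"grip":1,"slide":[0,0,2],"yaw":0},{"grip":1,"slide":[0,0,1.5],"yaw":0},{"grip":1,"slide":[0,0,0],"yaw":0},{"grip":1,"slide":[0,0,0],"yaw":0}]'
python3 -m jog '[{"grip":1,"slide":[0,0,0.8],"yaw":0},{"grip":1,"slide":[0,0,0.6],"yaw":0},{"grip":1,"slide":[0,0,0.4],"yaw":0},{"grip":1,"slide":[0,0,0],"yaw":0}]'
python3 - <<'E'
from h import *
st(); im=manip.camera('wrist'); b=manip.camera('side'); 
cv2.imwrite('pics/w6.png',np.hstack([cv2.resize(im,(400,300)),cv2.resize(b[120:290,320:520],(400,300))]))
E
```

```text
clock: 11.2
position: [0.523, -0.1623, 0.232]
ee_rot: [0.998, -0.056, -0.0, -0.0]
ft_force: [0.1, -0.5, -0.2]
grip_width: 0.697
grasp_force: 29.8
clock: 11.6
position: [0.5226, -0.1624, 0.2133]
ee_rot: [0.998, -0.056, -0.0, -0.0]
ft_force: [-0.5, -0.9, -0.7]
grip_width: 0.692
grasp_force: 29.8
t 11.6 p [ 0.5226 -0.1624  0.2133] F [-0.5 -0.9 -0.7] w 0.692 g 29.8
[[0.994, -0.111, -0.001], [-0.111, -0.994, 0.0], [-0.001, -0.0, -1.0]] [ 0.55  0.26 -0.38  1.77  0.11  1.14 -1.55]
```

View pics/w6.png

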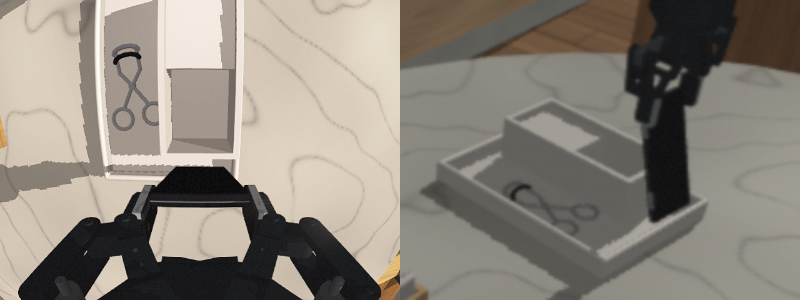

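The foot is inside the trough, just behind the front rim (right panel, about (668,218)). I lower it to contact.

```bash
python3 -m jog '[{"grip":1,"slide":[0,0,0.4],"yaw":0},{"grip":1,"slide":[0,0,0.4],"yaw":0},{"grip":1,"slide":[0,0,0],"yaw":0}]'; python3 -m jog '[{"grip":1,"slide":[0,0,0.3],"yaw":0},{"grip":1,"slide":[0,0,0.3],"yaw":0},{"grip":1,"slide":[0,0,0],"yaw":0}]'
```

```text
clock: 12.0
position: [0.5225, -0.1624, 0.2052]
ee_rot: [0.998, -0.056, -0.0, -0.0]
ft_force: [-0.3, 0.5, -0.6]
grip_width: 0.694
grasp_force: 29.8
clock: 12.3
position: [0.5234, -0.1625, 0.2003]
ee_rot: [0.998, -0.056, 0.001, 0.0]
ft_force: [0.2, 0.4, 3.7]
grip_width: 0.694
grasp_force: 30.2
```

```bash
python3 -m jog '[{"grip":1,"slide":[0.8,0,0.2],"yaw":0},{"grip":1,"slide":[0.8,0,0.3],"yaw":0},{"grip":1,"slide":[0.7,0,0.35],"yaw":0},{"grip":1,"slide":[0,0,0],"yaw":0}]' 20
python3 - <<'E'
from h import *
st(); im=manip.camera('wrist'); b=manip.camera('side'); 
cv2.imwrite('pics/w7.png',np.hstack([cv2.resize(im,(400,300)),cv2.resize(b[120:290,320:520],(400,300))]))
E
```

```text
clock: 12.7
position: [0.5462, -0.165, 0.1906]
ee_rot: [0.998, -0.055, -0.001, -0.0]
ft_force: [-0.5, -0.3, 2.2]
grip_width: 0.691
grasp_force: 30.4
t 12.7 p [ 0.5462 -0.165   0.1906] F [-0.5 -0.3  2.2] w 0.691 g 30.4
[[0.994, -0.111, -0.001], [-0.111, -0.994, 0.0], [-0.001, -0.0, -1.0]] [ 0.53  0.33 -0.38  1.73  0.13  1.11 -1.57]
```

View pics/w7.png

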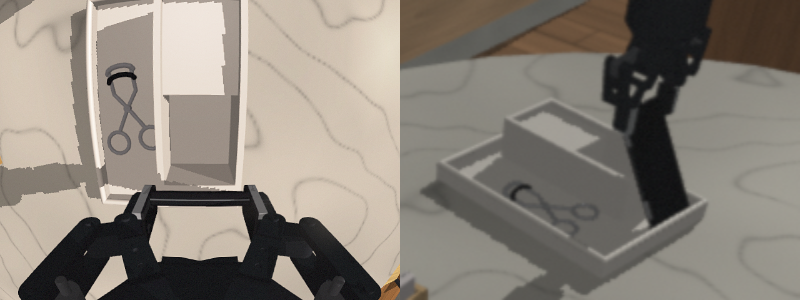

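The case now leans near the tier edge with its foot by the rim. This was my tenth and last picture, so from here I go by fits and forces.

```bash
python3 -m jog '[{"grip":1,"slide":[0.5,0,0.2],"yaw":0},{"grip":1,"slide":[0.4,0,0.2],"yaw":0},{"grip":1,"slide":[0,0,0],"yaw":0}]' 20
python3 -m jog '[{"grip":0.2,"slide":[0,0,0],"yaw":0},{"grip":0.0,"slide":[0,0,0],"yaw":0},{"grip":-0.6,"slide":[0,0,0],"yaw":0},{"grip":-1,"slide":[0,0,0],"yaw":0},{"grip":-1,"slide":[0,0,0],"yaw":0}]'
python3 - <<'E'
from pfit import *
s,Rm=st(); M=grab(['side','scene'])
for cs in (['side'],['scene'],['side','scene']):
    v,f=pfit({c:M[c] for c in cs if c in M},s['position']-[.03,0,.12],-.112,1.1); print(cs,np.round(v,4),round(f,3)); P=pal(v[:3],-.112+v[4],v[3]); print('high',P[4:].mean(0),'low',P[:4].mean(0))
E
```

```text
clock: 13.1
position: [0.5532, -0.1658, 0.1876]
ee_rot: [0.998, -0.056, -0.002, -0.0]
ft_force: [-14.8, 3.1, 14.4]
grip_width: 0.694
grasp_force: 35.0
clock: 13.6
position: [0.5548, -0.1659, 0.1872]
ee_rot: [0.998, -0.056, 0.0, -0.0]
ft_force: [0.6, 0.6, -0.9]
grip_width: 1.0
grasp_force: 0.0
t 13.6 p [ 0.5548 -0.1659  0.1872] F [ 0.6  0.6 -0.9] w 1.0 g 0.0
[[0.994, -0.111, 0.0], [-0.111, -0.994, 0.0], [0.0, -0.0, -1.0]] [ 0.52  0.35 -0.37  1.71  0.14  1.11 -1.58]
side 0.83 1538
scene 0.79 535
['side'] [ 0.5319 -0.1826  0.0614  1.1439  0.141 ] 0.111
high [ 0.56295444 -0.181652    0.12969888] low [ 0.50086981 -0.1834512  -0.00683779]
['scene'] [ 0.5187 -0.173   0.0927  0.8773 -0.0311] 0.621
high [ 0.56612788 -0.17985228  0.15037919] low [ 0.47122128 -0.16617819  0.03502861]
['side', 'scene'] [ 0.5182 -0.161   0.0776  1.0237 -0.1095] 0.958
high [ 0.55628753 -0.16961948  0.14168105] low [ 0.48015961 -0.15247688  0.01357691]
```

```bash
python3 -m jog '[{"grip":-1,"slide":[0,0,-2],"yaw":0},{"grip":-1,"slide":[0,0,-4],"yaw":0},{"grip":-1,"slide":[-1,0,-4],"yaw":0},{"grip":-1,"slide":[-3,0,-3],"yaw":0},{"grip":-1,"slide":[-3,0,0],"yaw":0},{"grip":-1,"slide":[-3,0,0],"yaw":0},{"grip":-1,"slide":[0,0,0],"yaw":0},{"grip":-1,"slide":[0,0,0],"yaw":0}]'
python3 - <<'E'
from pfit import *
s,Rm=st(); M=grab(['wrist','side','scene'])
for cs in (['wrist'],['wrist','side'],['side'],['wrist','side','scene']):
    v,f=pfit({c:M[c] for c in cs if c in M},np.array([.525,-.163,.075]),-.112,1.08); print(cs,np.round(v,4),round(f,3)); P=pal(v[:3],-.112+v[4],v[3]); print('high',P[4:].mean(0),'low',P[:4].mean(0))
g=M['wrist'][0]; ys,xs=np.where(g); print('wrist bbox',xs.min(),xs.max(),ys.min(),ys.max())
E
```

```text
clock: 14.6
position: [0.4552, -0.155, 0.3178]
ee_rot: [0.998, -0.056, 0.001, 0.0]
ft_force: [0.1, 0.4, -1.0]
grip_width: 0.997
grasp_force: 0.0
t 14.6 p [ 0.4552 -0.155   0.3178] F [ 0.1  0.4 -1. ] w 0.997 g 0.0
[[0.994, -0.111, 0.001], [-0.111, -0.994, -0.001], [0.001, 0.001, -1.0]] [ 0.61  0.03 -0.38  1.79  0.01  1.33 -1.46]
none wrist
side 0.62 1544
scene 0.78 664
['wrist'] [ 0.525 -0.163  0.075  1.08   0.   ] 0.0
high [ 0.56012815 -0.16695089  0.14114684] low [ 0.48987185 -0.15904911  0.00885316]
['wrist', 'side'] [ 0.5269 -0.1723  0.0691  1.1484  0.1674] 0.116
high [ 0.55755389 -0.17055606  0.1374859 ] low [ 0.49616156 -0.1739589   0.00066703]
['side'] [ 0.5269 -0.1723  0.0691  1.1484  0.1674] 0.116
high [ 0.55755389 -0.17055606  0.1374859 ] low [ 0.49616156 -0.1739589   0.00066703]
['wrist', 'side', 'scene'] [ 0.5224 -0.1582  0.0831  1.0032 -0.0317] 0.995
high [ 0.56232253 -0.16400759  0.14632349] low [ 0.4825172  -0.15245697  0.0198415 ]Traceback (most recent call last):
  File "<stdin>", line 5, in <module>
KeyError: 'wrist'
```

```bash
python3 - <<'E'
from pfit import *
cal=manip.calibration('wrist'); im=manip.camera('wrist')
P=pal(np.array([.5225,-.163,.0755]),-.112,1.082); uv=np.array([proj('wrist',p,cal) for p in P]); print(np.round(uv))
h=cv2.convexHull(uv.astype(np.float32)).astype(np.int32); box=np.zeros((480,640),np.uint8); cv2.fillConvexPoly(box,h,1); box=cv2.dilate(box,np.ones((41,41)))
g=((im.max(2)<55)&(box>0)).astype(np.uint8)
n,l,stt,c=cv2.connectedComponentsWithStats(g); i=1+np.argmax(stt[1:,4]); print(stt[i]); m=l==i
for y in range(stt[i][1],stt[i][1]+stt[i][3],max(1,stt[i][3]//14)): x=np.where(m[y])[0]; print(y,x.min(),x.max())
v,f=pfit({'wrist':(m,cal)},np.array([.5225,-.163,.0755]),-.112,1.08); print(np.round(v,4),round(f,3)); Q=pal(v[:3],-.112+v[4],v[3]); print('high',Q[4:].mean(0),'low',Q[:4].mean(0))
E
```

```text
[[349. 163.]
 [349. 172.]
 [290. 163.]
 [290. 171.]
 [366.  81.]
 [367.  93.]
 [274.  81.]
 [274.  92.]]
[ 274   91   92   82 6203]
91 274 362
96 275 365
101 276 364
106 277 363
111 278 361
116 279 360
121 280 359
126 281 358
131 282 357
136 283 356
141 285 355
146 285 354
151 287 353
156 287 352
161 289 351
166 290 350
171 291 348
[ 0.5185 -0.1624  0.0594  1.1064  0.0019] 0.014
high [ 0.55185486 -0.16607485  0.12647151] low [ 0.48507442 -0.15869252 -0.00763992]
```

The dark region spans rows 91–172, which matches the predicted leaning pose: centre (0.5225,-0.163,0.0755) at 62°. I turn the gripper 90° to take the case across its thickness at the top edge.

```bash
python3 -m jog '[{"grip":0.06,"slide":[0,0,0],"yaw":-0.1427},{"grip":0.06,"slide":[0,0,0],"yaw":-0.1427},{"grip":0.06,"slide":[0,0,0],"yaw":-0.1427},{"grip":0.06,"slide":[0,0,0],"yaw":-0.1427},{"grip":0.06,"slide":[0,0,0],"yaw":-0.1427},{"grip":0.06,"slide":[0,0,0],"yaw":-0.1427},{"grip":0.06,"slide":[0,0,0],"yaw":-0.1427},{"grip":0.06,"slide":[0,0,0],"yaw":-0.1427}]' 20
python3 -m jog '[{"grip":0.06,"slide":[0,0,0],"yaw":-0.1427},{"grip":0.06,"slide":[0,0,0],"yaw":-0.1427},{"grip":0.06,"slide":[0,0,0],"yaw":-0.1427},{"grip":0.06,"slide":[0,0,0],"yaw":0},{"grip":0.06,"slide":[0,0,0],"yaw":0}]'
python3 go.py 0.552 -0.1663 0.22 1.459
```

```text
clock: 15.75
position: [0.4555, -0.1548, 0.3173]
ee_rot: [0.869, 0.495, -0.0, -0.0]
ft_force: [0.7, 0.4, -0.2]
grip_width: 0.468
grasp_force: 0.0
clock: 16.25
position: [0.4554, -0.1548, 0.3173]
ee_rot: [0.747, 0.665, 0.0, -0.0]
ft_force: [0.7, -0.9, -0.0]
grip_width: 0.466
grasp_force: 0.0
t 16.25 p [ 0.4554 -0.1548  0.3173] F [ 0.7 -0.9 -0. ] w 0.466 g 0.0
[[0.116, 0.993, -0.0], [0.993, -0.116, 0.0], [0.0, -0.0, -1.0]] [ 0.63  0.03 -0.4   1.79  0.01  1.33  0.11]
slide cm [-0.02  9.73  9.73]
yaw -0.005
```

```bash
python3 -m jog '[{"grip":0.06,"slide":[0,3.3,1],"yaw":0},{"grip":0.06,"slide":[0,3.3,2],"yaw":0},{"grip":0.06,"slide":[0,3.1,3],"yaw":0},{"grip":0.06,"slide":[0,0,3.7],"yaw":0},{"grip":0.06,"slide":[0,0,0],"yaw":0},{"grip":0.06,"slide":[0,0,0],"yaw":0}]'
python3 - <<'E'
from pfit import *
s,Rm=st(); cal=manip.calibration('wrist'); im=manip.camera('wrist')
P=pal(np.array([.5225,-.163,.0755]),-.112,1.082); uv=np.array([proj('wrist',p,cal) for p in P]); print(np.round(uv[4:]))
M=grab(['wrist'])
if M: g=M['wrist'][0]; ys,xs=np.where(g); print(xs.min(),xs.max(),ys.min(),ys.max())
E
python3 go.py 0.552 -0.1663 0.19 1.459
```

```text
clock: 16.85
position: [0.5514, -0.1657, 0.2208]
ee_rot: [0.746, 0.666, -0.0, -0.0]
ft_force: [-0.3, 0.4, 1.2]
grip_width: 0.47
grasp_force: 0.0
t 16.85 p [ 0.5514 -0.1657  0.2208] F [-0.3  0.4  1.2] w 0.47 g 0.0
[[0.114, 0.993, -0.001], [0.993, -0.114, 0.0], [0.0, -0.001, -1.0]] [ 0.56  0.32 -0.41  1.68  0.13  1.17 -0.  ]
[[339. 354.]
 [323. 360.]
 [342. 239.]
 [324. 242.]]
wrist 0.96 10686
229 334 187 354
t 17.0 p [ 0.5523 -0.166   0.2229] F [ 0.1 -0.9  0.1] w 0.469 g 0.0
[[0.113, 0.994, 0.003], [0.994, -0.113, -0.001], [-0.001, 0.003, -1.0]] [ 0.56  0.31 -0.41  1.68  0.13  1.17 -0.  ]
slide cm [-0.03 -0.03  3.29]
yaw -0.002
```

```bash
python3 -m jog '[{"grip":0.06,"slide":[0,0,1],"yaw":0},{"grip":0.06,"slide":[0,0,1.2],"yaw":0},{"grip":0.06,"slide":[0,0,1],"yaw":0},{"grip":0.06,"slide":[0,0,0],"yaw":0}]'
python3 -m jog '[{"grip":0.06,"slide":[0,-0.9,-0.3],"yaw":0},{"grip":0.06,"slide":[0,-0.9,-0.3],"yaw":0},{"grip":0.06,"slide":[0,-0.9,-0.25],"yaw":0},{"grip":0.06,"slide":[0,-0.9,-0.2],"yaw":0},{"grip":0.06,"slide":[0,-0.9,-0.2],"yaw":0},{"grip":0.06,"slide":[0,-0.8,-0.15],"yaw":0},{"grip":0.06,"slide":[0,0,0],"yaw":0}]'
python3 - <<'E'
from pfit import *
s,Rm=st(); M=grab(['side'])
v,f=pfit(M,np.array([.5,-.161,.08]),-.112,1.4); print(np.round(v,4),round(f,3)); P=pal(v[:3],-.112+v[4],v[3]); print('high',P[4:].mean(0),'low',P[:4].mean(0))
E
python3 go.py 0.5085 -0.1614 0.205 1.459
```

```text
clock: 17.4
position: [0.5506, -0.1656, 0.1863]
ee_rot: [0.746, 0.666, -0.001, -0.001]
ft_force: [-0.2, 0.0, -1.5]
grip_width: 0.471
grasp_force: 0.0
clock: 18.1
position: [0.4981, -0.1599, 0.2028]
ee_rot: [0.746, 0.666, -0.0, 0.0]
ft_force: [-0.1, 0.3, -0.7]
grip_width: 0.47
grasp_force: 0.4
t 18.1 p [ 0.4981 -0.1599  0.2028] F [-0.1  0.3 -0.7] w 0.47 g 0.4
[[0.112, 0.994, 0.0], [0.994, -0.112, -0.001], [-0.001, 0.0, -1.0]] [ 0.6   0.22 -0.42  1.84  0.1   1.1   0.03]
side 0.83 1326
[ 0.5042 -0.165   0.0847  1.4085  0.1304] 0.161
high [ 0.51633346 -0.16480937  0.15871728] low [ 0.49209982 -0.165256    0.01068846]
t 18.2 p [ 0.499  -0.1599  0.2026] F [ 1.2  0.3 -0.2] w 0.47 g 0.0
[[0.112, 0.994, 0.0], [0.994, -0.112, -0.0], [-0.0, 0.0, -1.0]] [ 0.6   0.22 -0.42  1.83  0.1   1.1   0.03]
slide cm [-0.04  0.96 -0.24]
yaw -0.001
```

```bash
python3 -m jog '[{"grip":0.2,"slide":[0,0.2,0],"yaw":0},{"grip":0.35,"slide":[0,0.4,-0.1],"yaw":0},{"grip":0.53,"slide":[0,0.4,-0.2],"yaw":0},{"grip":0.53,"slide":[0,0,0],"yaw":0},{"grip":0.53,"slide":[0,-0.7,0],"yaw":0},{"grip":0.53,"slide":[0,-0.7,0],"yaw":0},{"grip":0.53,"slide":[0,-0.5,0],"yaw":0},{"grip":0.53,"slide":[0,0,0],"yaw":0}]'
python3 - <<'E'
from pfit import *
s,Rm=st(); M=grab(['side'])
v,f=pfit(M,np.array([.49,-.161,.083]),-.112,1.5); print(np.round(v,4),round(f,3)); P=pal(v[:3],-.112+v[4],v[3]); print('high',P[4:].mean(0),'low',P[:4].mean(0))
E
```

```text
clock: 19.0
position: [0.4892, -0.1589, 0.2055]
ee_rot: [0.746, 0.666, -0.0, 0.0]
ft_force: [-0.1, 0.5, -0.3]
grip_width: 0.232
grasp_force: 0.0
t 19.0 p [ 0.4892 -0.1589  0.2055] F [-0.1  0.5 -0.3] w 0.232 g 0.0
[[0.112, 0.994, -0.0], [0.994, -0.112, -0.0], [-0.001, -0.0, -1.0]] [ 0.6   0.2  -0.42  1.85  0.09  1.11  0.04]
side 0.56 923
[ 0.5075 -0.2072  0.0586  1.5466  0.1415] 0.364
high [ 0.50934576 -0.20711059  0.13355125] low [ 0.5057109  -0.20721775 -0.01640466]
```

```bash
python3 -m jog '[{"grip":0.65,"slide":[0,0,0],"yaw":0},{"grip":0.75,"slide":[0,0,0],"yaw":0},{"grip":1,"slide":[0,0,0],"yaw":0},{"grip":1,"slide":[0,0,0],"yaw":0},{"grip":1,"slide":[0,0,0],"yaw":0}]' 40
python3 -m jog '[{"grip":1,"slide":[0,0,-1],"yaw":0},{"grip":1,"slide":[0,0,-2],"yaw":0},{"grip":1,"slide":[0,0,-3],"yaw":0},{"grip":1,"slide":[0,0,-3],"yaw":0},{"grip":1,"slide":[0,0,-3],"yaw":0},{"grip":1,"slide":[0,0,0],"yaw":0},{"grip":1,"slide":[0,0,0],"yaw":0}]'
python3 - <<'E'
from pfit import *
s,Rm=st(); M=grab(['side','scene'])
for cs in (['side'],['scene'],['side','scene']):
    v,f=pfit({c:M[c] for c in cs if c in M},s['position']-[0,0,.13],-.112,1.5); print(cs,np.round(v,4),round(f,3)); P=pal(v[:3],-.112+v[4],v[3]); print('high',P[4:].mean(0),'low',P[:4].mean(0))
E
```

```text
clock: 19.6
position: [0.4902, -0.1588, 0.2055]
ee_rot: [0.746, 0.666, 0.0, 0.0]
ft_force: [0.3, -0.3, 0.9]
grip_width: 0.096
grasp_force: 41.8
clock: 20.3
position: [0.4901, -0.1588, 0.3259]
ee_rot: [0.746, 0.666, 0.0, 0.001]
ft_force: [-0.1, 0.3, -0.9]
grip_width: 0.099
grasp_force: 41.5
t 20.3 p [ 0.4901 -0.1588  0.3259] F [-0.1  0.3 -0.9] w 0.099 g 41.5
[[0.112, 0.994, 0.001], [0.994, -0.112, -0.001], [-0.0, 0.001, -1.0]] [ 0.62  0.1  -0.42  1.7   0.04  1.35  0.08]
side 0.73 1333
scene 0.95 1592
['side'] [ 0.4998 -0.1805  0.1904  1.5549  0.0984] 0.249
high [ 0.5010113  -0.18054105  0.26539803] low [ 0.49862299 -0.18050846  0.11541705]
['scene'] [ 0.4793 -0.1635  0.1985  1.5607 -0.1312] 0.149
high [ 0.48008022 -0.16363366  0.27354231] low [ 0.47860816 -0.16326839  0.12354998]
['side', 'scene'] [ 0.4901 -0.1587  0.2044  1.5589  0.0779] 0.571
high [ 0.49101391 -0.15868596  0.27943537] low [ 0.48923256 -0.15862513  0.12944596]
```

```bash
python3 go.py 0.59 0.09 0.345 1.676
```

```text
t 20.5 p [ 0.4896 -0.1587  0.3243] F [-0.5  0.4 -1.6] w 0.096 g 41.5
[[0.112, 0.994, -0.002], [0.994, -0.112, 0.001], [0.0, -0.002, -1.0]] [ 0.62  0.1  -0.42  1.7   0.04  1.35  0.08]
slide cm [25.84  7.19 -2.08]
yaw -0.217
```

```bash
python3 -m jog '[{"grip":1,"slide":[3,0.9,-1],"yaw":0},{"grip":1,"slide":[4,1.1,-1],"yaw":0},{"grip":1,"slide":[4.4,1.2,0],"yaw":0},{"grip":1,"slide":[4.4,1.2,0],"yaw":0},{"grip":1,"slide":[4,1.2,0],"yaw":0},{"grip":1,"slide":[3.5,0.9,0],"yaw":0},{"grip":1,"slide":[2.5,0.7,0],"yaw":0},{"grip":1,"slide":[0,0,0],"yaw":-0.108}]'
python3 -m jog '[{"grip":1,"slide":[0,0,0],"yaw":-0.109},{"grip":1,"slide":[0,0,0],"yaw":0},{"grip":1,"slide":[0,0,0],"yaw":0}]'
python3 - <<'E'
from fit import *
s,Rm=st(); cal=manip.calibration('wrist'); im=manip.camera('wrist'); cv2.imwrite('pics/w8.png',im); np.savez('w8.npz',T=cal['camera_from_world'],v=cal['vfov'],cx=cal['cx'],cy=cal['cy'])
for t in('rack','slot_mat','filed_a'):
    for k in manip.masks_of(t,'wrist')[:3]:
        m=k['region']; ys,xs=np.where(m); print(t,round(k['conf'],2),np.round(k['centre']),m.sum(),xs.min(),xs.max(),ys.min(),ys.max())
        for z in (.078,.098,.008): print('   z',z,np.round(at('wrist',k['centre'],z,cal),4))
print(np.round([proj('wrist',p,cal) for p in poly((.584,.1985,.105),(.071,.078,.078),0)]))
E
```

```text
clock: 21.3
position: [0.5904, 0.0942, 0.3441]
ee_rot: [0.706, 0.708, 0.0, -0.002]
ft_force: [-0.6, -0.7, -0.9]
grip_width: 0.096
grasp_force: 41.4
clock: 21.6
position: [0.5904, 0.0893, 0.3448]
ee_rot: [0.67, 0.742, -0.0, -0.0]
ft_force: [-0.3, -0.4, -0.8]
grip_width: 0.097
grasp_force: 41.4
t 21.6 p [0.5904 0.0893 0.3448] F [-0.3 -0.4 -0.8] w 0.097 g 41.4
[[-0.101, 0.995, -0.001], [0.995, 0.101, -0.0], [0.0, -0.001, -1.0]] [ 0.27  0.31 -0.62  1.45  0.18  1.44 -0.25]
rack 0.91 [335.  88.] 3984 285 369 45 134
   z 0.078 [0.5936 0.1986 0.078 ]
   z 0.098 [0.593  0.1968 0.098 ]
   z 0.008 [0.5959 0.2049 0.008 ]
rack 0.73 [326.  88.] 964 319 336 51 122
   z 0.078 [0.5857 0.1978 0.078 ]
   z 0.098 [0.5855 0.196  0.098 ]
   z 0.008 [0.5864 0.2039 0.008 ]
rack 0.44 [267. 324.] 5564 219 418 282 416
   z 0.078 [ 0.5484 -0.0427  0.078 ]
   z 0.098 [ 0.5504 -0.0301  0.098 ]
   z 0.008 [ 0.5413 -0.0866  0.008 ]
slot_mat 0.78 [349.  94.] 667 340 354 67 125
   z 0.078 [0.6063 0.1943 0.078 ]
   z 0.098 [0.6049 0.1927 0.098 ]
   z 0.008 [0.6112 0.1997 0.008 ]
filed_a 0.74 [327.  88.] 967 319 335 53 122
   z 0.078 [0.5865 0.1981 0.078 ]
   z 0.098 [0.5862 0.1964 0.098 ]
   z 0.008 [0.5873 0.2044 0.008 ]
filed_a 0.65 [268. 326.] 5924 218 419 282 416
   z 0.078 [ 0.5498 -0.0452  0.078 ]
   z 0.098 [ 0.5517 -0.0325  0.098 ]
   z 0.008 [ 0.543  -0.0896  0.008 ]
filed_a 0.6 [302.  87.] 1176 292 312 50 121
   z 0.078 [0.5642 0.1966 0.078 ]
   z 0.098 [0.5653 0.1949 0.098 ]
   z 0.008 [0.5604 0.2025 0.008 ]
[[291. 129.]
 [285. 131.]
 [291.  59.]
 [284.  46.]
 [356. 129.]
 [364. 131.]
 [356.  59.]
 [364.  46.]]
```

```bash
cat > rk.py <<'E'
from fit import *
def rk(im,cal,reg,z=.078):
    hs=cv2.cvtColor(im,cv2.COLOR_BGR2HSV); w=((hs[...,1]>85)&(hs[...,0]<25)&(cv2.dilate(reg.astype(np.uint8),np.ones((9,9)))>0)).astype(np.uint8)
    w=cv2.morphologyEx(w,cv2.MORPH_OPEN,np.ones((2,2)))
    pts=np.argwhere(w)[:,::-1].astype(np.int32); h=cv2.convexHull(pts); m=np.zeros((480,640),np.uint8); cv2.fillConvexPoly(m,h,1)
    p,f=fit({'wrist':(m>0,cal)},(.586,.1985,[.105]),(.071,.078,.078),0); print('rack fit',np.round(p,4),round(f,3))
    for yy in (-.025,0,.025):
        row=[]
        for xx in np.arange(8,40,1.):
            q=R.from_euler('z',p[2]).apply([xx/1e3,yy,0])+[p[0],p[1],z]; u,v=np.round(proj('wrist',q,cal)).astype(int); row.append(int(im[v,u].max()))
        print(yy,row)
    return p
E
python3 - <<'E'
from rk import *
im=cv2.imread('pics/w8.png'); d=np.load('w8.npz'); cal=dict(camera_from_world=d['T'],vfov=float(d['v']),cx=float(d['cx']),cy=float(d['cy']))
manip.camera('wrist'); p=rk(im,cal,manip.masks_of('rack','wrist')[0]['region'])
print('slot',p[:2]+.022*np.array([np.cos(p[2]),np.sin(p[2])]))
E
```

```text
rack fit [0.5871 0.1969 0.0358] 0.018
-0.025 [212, 218, 215, 220, 205, 117, 76, 76, 77, 73, 76, 80, 78, 78, 73, 108, 95, 93, 93, 92, 92, 116, 178, 221, 218, 218, 214, 199, 203, 203, 203, 202]
0 [216, 222, 221, 222, 206, 146, 77, 69, 78, 78, 81, 79, 80, 80, 81, 96, 103, 98, 102, 103, 98, 86, 223, 225, 219, 220, 215, 204, 196, 198, 200, 199]
0.025 [225, 218, 219, 219, 225, 79, 198, 202, 90, 90, 84, 87, 90, 92, 91, 95, 104, 100, 101, 100, 98, 88, 214, 222, 219, 222, 219, 201, 197, 196, 199, 197]
slot [0.60904649 0.19764998]
```

The rack fit is good (residual 0.018). The slot walls show at 13 and 30 mm at all three offsets, so the empty slot's centre is (0.609,0.198) with the rack's yaw at 0.036. Next I check how the case sits in the grip.

```bash
python3 -m jog '[{"grip":1,"slide":[0,0,0],"yaw":0.065},{"grip":1,"slide":[0,0,0],"yaw":0},{"grip":1,"slide":[0,0,0],"yaw":0}]'
python3 - <<'E'
from pfit import *
s,Rm=st(); M=grab(['scene','side']); t=s['position']
for c in M:
    g,cal=M[c]; X=Rm[:,1]; n,l,stt,_=cv2.connectedComponentsWithStats(g.astype(np.uint8)); g=l==1+np.argmax(stt[1:,4])
    # intersect mask pixel rays with the case's mid plane (normal X through TCP); tool coords
    ys,xs=np.where(g); co=[]
    for x,y in zip(xs,ys):
        o,d=ray(c,(x,y),cal); k=((t+X*(.0045 if c=='scene' else 0)-o)@X)/(d@X); co.append(Rm.T@(o+k*d-t))
    co=np.array(co)*1000
    for z in range(70,205,15):
        r=co[abs(co[:,2]-z)<3]; 
        if len(r): print(c,z,np.round([r[:,0].min(),r[:,0].max()],1))
    print('zmax',np.percentile(co[:,2],99.5))
E
python3 go.py 0.609 0.1977 0.345 1.607
```

```text
clock: 22.2
position: [0.5905, 0.0896, 0.3454]
ee_rot: [0.692, 0.721, 0.0, 0.0]
ft_force: [0.1, 0.1, -0.9]
grip_width: 0.096
grasp_force: 41.4
t 22.2 p [0.5905 0.0896 0.3454] F [ 0.1  0.1 -0.9] w 0.096 g 41.4
[[-0.041, 0.999, 0.0], [0.999, 0.041, -0.0], [-0.0, 0.0, -1.0]] [ 0.26  0.31 -0.61  1.45  0.18  1.44 -0.31]
scene 0.64 2434
side 0.68 1698
scene 70 [-27.6  31.2]
scene 85 [-27.4  32.1]
scene 100 [-27.2  32.9]
scene 115 [-27.   33.6]
scene 130 [-26.9  32.6]
scene 145 [-26.7  33.3]
scene 160 [-26.5  32.3]
scene 175 [-26.3  33. ]
scene 190 [-26.1  33.5]
zmax 193.45675778651716
side 70 [ 4.1 29.3]
side 85 [-31.9  26.1]
side 100 [-30.5  33. ]
side 115 [-31.9  32.4]
side 130 [-33.1  31.8]
side 145 [-31.9  33.6]
side 160 [-33.3  30.6]
side 175 [-31.6  24.6]
side 190 [-33.1  34.7]
zmax 203.00066600978153
t 22.4 p [0.5905 0.0896 0.3454] F [ 0.6 -0.4 -1.6] w 0.098 g 41.4
[[-0.04, 0.999, 0.0], [0.999, 0.04, -0.0], [-0.0, 0.0, -1.0]] [ 0.26  0.31 -0.61  1.45  0.18  1.44 -0.31]
slide cm [10.73  2.29  0.04]
yaw 0.004
```

```bash
python3 -m jog '[{"grip":1,"slide":[2.5,0.6,0],"yaw":0},{"grip":1,"slide":[3.5,0.8,0],"yaw":0},{"grip":1,"slide":[2.5,0.6,0],"yaw":0},{"grip":1,"slide":[1.5,0.3,0],"yaw":0},{"grip":1,"slide":[0.6,0,0],"yaw":0},{"grip":1,"slide":[0,0,0],"yaw":0},{"grip":1,"slide":[0,0,0],"yaw":0}]'
python3 - <<'E'
from rk import *
s,Rm=st(); cal=manip.calibration('wrist'); im=manip.camera('wrist'); k=manip.masks_of('rack','wrist'); print([(round(a['conf'],2),a['centre'],a['region'].sum()) for a in k[:2]])
print(np.round([proj('wrist',p,cal) for p in poly((.5871,.1969,.036),(.071,.078,.001),.078)[::2]]))
if k: m=k[0]['region']; ys,xs=np.where(m); print(xs.min(),xs.max(),ys.min(),ys.max())
E
python3 go.py 0.609 0.1962 0.345 1.607
```

```text
clock: 23.1
position: [0.6095, 0.1949, 0.3455]
ee_rot: [0.693, 0.72, -0.0, 0.0]
ft_force: [0.0, -0.3, -1.2]
grip_width: 0.095
grasp_force: 41.4
t 23.1 p [0.6095 0.1949 0.3455] F [ 0.  -0.3 -1.2] w 0.095 g 41.4
[[-0.038, 0.999, 0.0], [0.999, 0.038, -0.001], [-0.001, 0.0, -1.0]] [ 0.08  0.42 -0.64  1.33  0.25  1.48 -0.5 ]
[]
[[259. 243.]
 [255. 162.]
 [332. 243.]
 [333. 161.]]
t 23.2 p [0.6096 0.1948 0.3455] F [-0.3 -0.2 -1.4] w 0.097 g 41.4
[[-0.038, 0.999, 0.0], [0.999, 0.038, -0.001], [-0.001, 0.0, -1.0]] [ 0.08  0.42 -0.64  1.33  0.25  1.48 -0.5 ]
slide cm [ 0.15 -0.05  0.05]
yaw 0.002
```

```bash
python3 -m jog '[{"grip":1,"slide":[0.12,-0.05,2.5],"yaw":0},{"grip":1,"slide":[0,0,2.5],"yaw":0},{"grip":1,"slide":[0,0,1.2],"yaw":0},{"grip":1,"slide":[0,0,0],"yaw":0},{"grip":1,"slide":[0,0,0.5],"yaw":0},{"grip":1,"slide":[0,0,0.4],"yaw":0},{"grip":1,"slide":[0,0,0],"yaw":0}]'
python3 -m jog '[{"grip":1,"slide":[0,0,0.4],"yaw":0},{"grip":1,"slide":[0,0,0.4],"yaw":0},{"grip":1,"slide":[0,0,0],"yaw":0}]'
python3 go.py 0.609 0.1962 0.205 1.607
```

```text
clock: 23.9
position: [0.6088, 0.1975, 0.2746]
ee_rot: [0.693, 0.721, 0.0, 0.0]
ft_force: [0.5, -0.7, -2.5]
grip_width: 0.095
grasp_force: 41.4
clock: 24.2
position: [0.6085, 0.1974, 0.2657]
ee_rot: [0.693, 0.721, -0.0, -0.0]
ft_force: [-0.4, -0.3, -1.0]
grip_width: 0.095
grasp_force: 41.4
t 24.2 p [0.6085 0.1974 0.2657] F [-0.4 -0.3 -1. ] w 0.095 g 41.4
[[-0.04, 0.999, -0.001], [0.999, 0.04, -0.0], [-0.0, -0.001, -1.0]] [ 0.08  0.46 -0.63  1.44  0.27  1.33 -0.53]
slide cm [-0.12  0.05  6.07]
yaw 0.004
```

```bash
python3 -m jog '[{"grip":1,"slide":[-0.1,0.03,0.7],"yaw":0},{"grip":1,"slide":[0,0,0.7],"yaw":0},{"grip":1,"slide":[0,0,0.7],"yaw":0},{"grip":1,"slide":[0,0,0],"yaw":0}]'
python3 -m jog '[{"grip":1,"slide":[0,0,0.8],"yaw":0},{"grip":1,"slide":[0,0,0.8],"yaw":0},{"grip":1,"slide":[0,0,0.8],"yaw":0},{"grip":1,"slide":[0,0,0.5],"yaw":0},{"grip":1,"slide":[0,0,0],"yaw":0}]'
python3 -m jog '[{"grip":1,"slide":[0,0,0.3],"yaw":0},{"grip":1,"slide":[0,0,0.3],"yaw":0},{"grip":1,"slide":[0,0,0],"yaw":0}]'
```

```text
clock: 24.6
position: [0.6086, 0.1962, 0.2438]
ee_rot: [0.693, 0.721, -0.001, -0.0]
ft_force: [-0.1, -0.2, -1.3]
grip_width: 0.092
grasp_force: 41.4
clock: 25.1
position: [0.6087, 0.1963, 0.2153]
ee_rot: [0.693, 0.721, -0.001, -0.0]
ft_force: [0.5, -0.2, -0.9]
grip_width: 0.1
grasp_force: 41.4
clock: 25.4
position: [0.609, 0.1965, 0.2101]
ee_rot: [0.693, 0.721, -0.0, -0.0]
ft_force: [0.4, -0.3, -1.4]
grip_width: 0.093
grasp_force: 41.4
```

```bash
python3 -m jog '[{"grip":1,"slide":[0,0,0.2],"yaw":0},{"grip":1,"slide":[0,0,0.2],"yaw":0},{"grip":1,"slide":[0,0,0],"yaw":0}]'; python3 -m jog '[{"grip":1,"slide":[0,0,0.15],"yaw":0},{"grip":1,"slide":[0,0,0.15],"yaw":0},{"grip":1,"slide":[0,0,0],"yaw":0}]'
```

```text
clock: 25.7
position: [0.609, 0.1965, 0.2061]
ee_rot: [0.693, 0.721, -0.0, -0.0]
ft_force: [-0.8, -0.1, -0.7]
grip_width: 0.097
grasp_force: 41.4
clock: 26.0
position: [0.6097, 0.1968, 0.2056]
ee_rot: [0.693, 0.721, 0.001, 0.001]
ft_force: [-2.2, -1.9, 12.9]
grip_width: 0.096
grasp_force: 43.7
```

Contact comes at TCP z 0.2056, which is the expected full depth. I release the case and back off upwards.

```bash
python3 -m jog '[{"grip":1,"slide":[0,0,-0.15],"yaw":0},{"grip":0.8,"slide":[0,0,0],"yaw":0},{"grip":0.6,"slide":[0,0,0],"yaw":0},{"grip":0.4,"slide":[0,0,0],"yaw":0},{"grip":0.2,"slide":[0,0,0],"yaw":0},{"grip":0.2,"slide":[0,0,0],"yaw":0}]'
python3 -m jog '[{"grip":0.2,"slide":[0,0,-1],"yaw":0},{"grip":0.2,"slide":[0,0,-3],"yaw":0},{"grip":0.2,"slide":[0,0,-4],"yaw":0},{"grip":0.2,"slide":[-3,0,-3],"yaw":0},{"grip":0.2,"slide":[-4,0,0],"yaw":0},{"grip":0.2,"slide":[-4,0,0],"yaw":0},{"grip":0.2,"slide":[0,0,0],"yaw":0},{"grip":0.2,"slide":[0,0,0],"yaw":0}]'
python3 - <<'E'
from pfit import *
s,Rm=st(); M=grab(['scene','side','wrist'])
X=np.array([np.cos(.036),np.sin(.036),0])
for c in M:
    g,cal=M[c]; n,l,stt,_=cv2.connectedComponentsWithStats(g.astype(np.uint8)); g=l==1+np.argmax(stt[1:,4]); ys,xs=np.where(g); ref=np.array([.609,.1977,0])
    P=np.array([(lambda o,d:o+d*((ref-o)@X)/(d@X))(*ray(c,(x,y),cal)) for x,y in zip(xs,ys)])
    print(c,len(P),'y',np.percentile(P[:,1],[1,99]),'z',np.percentile(P[:,2],[1,99]))
for t in('filed_a','pump_bottle','canister','rack'):
  for c in('scene','side'): print(t,c,[(round(m['conf'],2),np.round(m['centre'])) for m in manip.masks_of(t,c)[:2]])
E
```

```text
clock: 26.6
position: [0.609, 0.1965, 0.2047]
ee_rot: [0.693, 0.721, -0.0, -0.0]
ft_force: [0.3, -0.1, -0.5]
grip_width: 0.399
grasp_force: 0.0
clock: 27.4
position: [0.6136, 0.0856, 0.3156]
ee_rot: [0.694, 0.72, 0.0, 0.0]
ft_force: [0.2, 2.0, 0.2]
grip_width: 0.399
grasp_force: 0.0
t 27.4 p [0.6136 0.0856 0.3156] F [0.2 2.  0.2] w 0.399 g 0.0
[[-0.037, 0.999, 0.001], [0.999, 0.037, -0.0], [-0.0, 0.001, -1.0]] [ 0.25  0.38 -0.61  1.43  0.22  1.4  -0.32]
scene 0.86 1365
side 0.6 1118
wrist 0.83 1481
scene 1360 y [0.16776124 0.22734824] z [0.07582257 0.16032984]
side 998 y [0.16654525 0.22875467] z [0.06964978 0.15765198]
wrist 663 y [0.16761665 0.17358228] z [0.35940674 0.37969154]
filed_a scene [(0.58, array([406., 235.])), (0.39, array([410., 228.]))]
filed_a side [(0.64, array([300., 284.]))]
pump_bottle scene [(0.71, array([252., 279.]))]
pump_bottle side [(0.65, array([291., 199.]))]
canister scene [(0.87, array([534., 257.])), (0.47, array([226., 219.]))]
canister side [(0.59, array([214., 398.])), (0.43, array([315., 290.]))]
rack scene [(0.57, array([391., 261.]))]
rack side [(0.83, array([307., 309.]))]
```

The case stands in the slot with its top at about z 0.158, so it is fully down. It spans y 0.167–0.228, and both visible lengths agree on that. The bottle, canister and rack read as before, so I hand in.

```bash
python3 -c "
from workcell import manip; print(manip.hand_in())"
```

```text
the job is handed in; nothing more can be done
None
```

I tipped the palette case up, lifted it out, stood it leaning in the trough and let go, then took it by its top edge and lowered it fully into the rack's empty slot; I handed the job in at about 28 s. I had used all ten picture views by then, so the final check was by numbers: case top at about 158 mm and bottle, canister and rack where they were, but the filed cases partly hidden and not confirmed separately.

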